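Rock the jammed hair clipper out of its dock and lay it in the fork rest

TASK

The hair clipper is jammed in its charging dock by two sticky jaws. Rock it from side to side, easing each jaw back only until you feel it stop and never forcing it, until it comes free, then lift it out and lay its round barrel in the two forks of the steel rest, foot hanging down, letting it settle there before you let go. Leave the comb and the cup where they are.

Things in the scene. Friction and masses are not known exactly. Their poses are not given: they have to be found in the camera images.
- clipper: Black hair clipper, about 0.32 kg, 200 mm long, level. Origin: underside of its foot; x along it (toothed steel blade at +x), z up. Foot, 46 mm long in x, heights over the origin: knuckle, 10 mm radius, 0-20; web 16 mm wide to 30; head 30 mm wide, 30-42, whose shoulders the dock's jaws hook; neck 10 mm wide, 42-75; then the barrel.
- clipper_barrel (a point): Mid-length point on the clipper's barrel axis, 92 mm above the clipper's origin, same axes. The barrel is round, 40 mm in diameter, but flat-sided over its middle 72 mm, where it is 40 mm wide in y and 34 mm tall: grip it there, across y.
- clipper_knuckle (a point): Middle of the axis (along the clipper's x) of the round knuckle at the foot's bottom, 10 mm above the clipper's origin. The docked clipper rocks about this axis: its barrel leans to +y or -y.
- dock: Grey plastic dock screwed to the ledge. Origin: centre of its underside, z up, x along the docked clipper. Base plate 84 x 136 x 10 mm; on it a trough 21 mm wide holds the knuckle. At +y and -y stands a T-shaped aluminium jaw, 44 mm long in x, top 62 mm above the ledge, its lip over a shoulder of the foot with 4 mm play: a straight pull rises 4 mm, then is held.
- dock_jaws (a point): Point midway between the jaws, 52 mm above the ledge, axes as the dock's. Leaning the clipper to a jaw slides that jaw outward; it stays there. It yields at about 10 N (about 5 N at the barrel) up to a hard stop. One jaw bites 2 mm, stops after 3 mm (lean 0.13 to 0.2 rad); the other bites 9 mm, stops after 12 mm (0.31 to 0.36 rad); which is which varies.
- dock_trough (a point): Middle of the trough's floor, 10 mm above the ledge, under the docked clipper's foot; axes as the dock's. With both jaws pushed back to their stops, the clipper, upright and centred over this point, lifts straight out. Leaning on past a stop loads the trough: over 120 N of contact there (felt as a push of only 15 to 20 N at the barrel) is forcing it.
- rest: Stainless tray 190 x 130 mm, 14 mm rim, fixed, with two upright forks 60 mm either side of its middle along x, each 14 mm thick in x, with 90 degree V mouths; V bottoms 76 mm, tips 105 mm above the ledge. Origin: centre of its underside, z up. The barrel lies along x across both forks, blade to either end, the foot hanging between them.
- rest_seat (a point): Where the clipper's barrel point lies when the barrel rests in both forks: over the middle of the rest, 104 mm above the ledge; axes as the rest's.
- comb: Red plastic comb lying flat, 175 x 34 x 5 mm, origin at the middle of its underside. A bystander.
- cup: White ceramic cup, 76 mm across the rim and 85 mm tall, origin at the centre of its foot. A bystander.
There are look-alikes about, which are no part of the job. What is shaped like the clipper but red or turquoise is not meant. What is shaped like the dock but turquoise is not meant.

How it is judged:
On the way, in this order (a step that is already met when the one before it is completed fails the run):
1. the clipper is out of the dock and held well above it (z of clipper in the frame of dock above 0.075 m and contact force between the fingers and clipper above 1 N), for 0.1 s.
2. the barrel has settled in the forks while the gripper still holds it (distance between clipper_barrel and rest_seat below 0.016 m and contact force between clipper and rest above 1 N and contact force between the fingers and clipper above 1 N), for 0.1 s.
At the end, for the whole second after the job is handed in: The clipper lies at rest in both forks of the rest: middle of its barrel within 16 mm of the seat (at most 6 mm above it), barrel in line with the forks within 0.08 rad, foot hanging within 0.3 rad of plumb; comb and cup not moved over 30 mm (distance between clipper_barrel and rest_seat below 0.016 m and z of clipper_barrel in the frame of rest_seat below 0.006 m and angle between the x axis of clipper and the x axis of rest, either way round below 0.08 rad and angle between clipper's own z axis and vertical below 0.3 rad and linear speed of clipper below 0.02 m/s and angular speed of clipper below 0.1 rad/s); the robot touches nothing.
It fails at once if the clipper was forced against the dock (contact force between clipper and dock above 120 N).
It fails at once if the comb was moved more than 30 mm (distance of comb from where it was at the start of the episode above 0.03 m).
It fails at once if the cup was moved more than 30 mm (distance of cup from where it was at the start of the episode above 0.03 m).
It also fails if it takes over 64 s, if anything falls off the work surface, if the arm or the gripper's body presses on something with over 40 N, if the wrist force passes 120 N, or if a joint passes its speed limit or range.

ROBOT

A 7-joint arm with a two-finger parallel gripper is mounted at the origin on the work surface. World frame = base frame: x ahead of the robot, y to its left, z up, the work surface at z = 0. Lengths are in m, angles in rad, forces in N, time in s.
With the tool pointing down it reaches from about 0.4 to 0.75 m from the base axis. Payload 19.5 kg.
Tool frame: the origin (TCP) lies at the very end of the fingers, on their centre line; the grasp point (between the pads) lies 19 mm behind it; z points along the fingers, x is the direction in which the jaws open and shut, and the axes are right-handed (so a half turn about z gives the same grasp; the last joint's range is limited). The gripper opens to 85 mm and grips with 20 to 120 N. Pads are 22 mm wide; open, the fingers measure 114 mm over their backs; the gripper's body (76 mm by 85 mm) begins 54 mm behind the grasp point. The pads swing forward as they close: fully open they stand 13 mm farther back than shut.
Start: joints at [1.146, 0.707, -0.028, 1.485, 0.022, 0.951, -0.075], TCP at [0.215, -0.533, 0.194] pointing down, gripper open.
Joint ranges: [-2.71, 2.71], [-0.32, 2.16], [-1.57, 1.52], [0, 2.45], [-1.46, 4.6], [0, 2.02], [-2.83, 2.83]. Speed limits (rad/s): [1.89, 1.89, 2.57, 2.57, 3.01, 3.01, 3.01].

INTERFACE

Orientations are given as a unit quaternion [w, x, y, z].
In Python, from rig import env, vision gives the robot as it stands. Calls block until the motion is done:
- env.move_pose(position, orientation): joint-space move of the TCP to a pose.
- env.line_to(position, orientation=None, vel=0.15, stop_force=None): straight line of the TCP; orientation=None keeps the orientation; vel is the mean speed in m/s. With stop_force (N) it stops when the force on the tool has changed by that much, and returns True; else False.
- env.move_j(angles): joint-space move.
- env.move_gripper(opening): finger opening in m; the grip force is fixed at half the most; returns when the fingers have stopped.
- env.dwell(seconds).
- env.solve_ik(position, orientation): joint angles nearest the present ones, or None.
- env.get_obs(): the state.
- vision.camera(name): name is "scene" or "top" or "wrist"; returns a dict with "pixels" (420x560x3 uint8, red, green, blue), "z_map" (420x560 float32, m along the optical axis (not along the pixel's ray), 0 where there is no reading), "K" (3x3 intrinsics, pixels), "D" ([k1, k2, p1, p2, k3] as OpenCV has them; the pictures are not rectified), "extrinsics" (4x4, takes a point from world to camera coordinates). Camera axes: x right, y up, looking along -z (the intrinsics and any distortion apply to the point x, -y, -z); pixel columns grow to the right and rows downward; lengths in m; the calibration is good to about 2 mm. A picture is of the moment at which its call begins.
A pose or a line that the arm cannot do raises env.IKError and nothing moves.
- env.finish_job(): hands the job in, once; it reports no verdict.
The state is a dict: "time": time; "q": joint angles; "joint_velocities": joint speeds; "effort": joint torques, N m; "tool_pos": TCP position; "tool_rot": TCP orientation; "wrist_force": force on the tool from outside, world axes, zero at the start; "wrist_torque": the same for the moment, N m; "finger_gap": finger opening in m.
Only numpy, scipy, OpenCV 4.12 (cv2) and the standard library are available. Lean on these libraries where they do the work, as an engineer would, in place of code of your own. Each camera call takes 0.05 s, during which the arm holds its last target.

## Working session

There is one attempt and no reset: what is moved stays moved. The work goes in short steps, each a Python script; the robot and the scene stay as the last script left them, time stands still between calls to the robot, and variables do not carry over. Pictures are saved under pics/ and viewed, and the job is handed in when it is done.

```bash
ls; mkdir -p pics
python3 - <<'E'
from rig import env, vision
import cv2, numpy as np
o=env.get_obs(); print({k:np.round(v,3) for k,v in o.items()})
for n in ["scene","top","wrist"]:
    c=vision.camera(n); cv2.imwrite(f"pics/{n}0.png",c["pixels"][:,:,::-1]); np.savez(f"pics/{n}0.npz",**c)
    print(n,c["K"].tolist(),c["D"],np.round(c["extrinsics"],3).tolist())
E
```

```text
pics
{'time': np.float64(0.0), 'q': array([ 1.146,  0.707, -0.028,  1.485,  0.022,  0.951, -0.076]), 'joint_velocities': array([-0.003, -0.001,  0.001,  0.001, -0.001,  0.   , -0.001]), 'effort': array([-3.0000e-03, -8.8320e+01,  1.2330e+00, -2.3618e+01,  1.7000e-02,
        6.0000e-03,  0.0000e+00]), 'tool_pos': array([ 0.215, -0.533,  0.194]), 'tool_rot': array([-0.   ,  0.829, -0.56 , -0.   ]), 'wrist_force': array([ 0.052, -0.214,  0.621]), 'wrist_torque': array([ 0.002,  0.002, -0.006]), 'finger_gap': np.float64(0.085)}
scene [[511.710789321641, 0.0, 274.74542518625395], [0.0, 511.710789321641, 196.7822076435599], [0.0, 0.0, 1.0]] [0.00276996 0.         0.         0.         0.        ] [[0.76, 0.649, -0.019, -0.43], [-0.405, 0.496, 0.768, 0.095], [0.508, -0.576, 0.64, -1.393], [0.0, 0.0, 0.0, 1.0]]
top [[501.67712446740717, 0.0, 288.75461290213605], [0.0, 501.67712446740717, 214.8155289131382], [0.0, 0.0, 1.0]] [-0.09064882  0.          0.          0.          0.        ] [[-0.023, -1.0, -0.008, 0.078], [0.994, -0.024, 0.104, -0.507], [-0.104, -0.006, 0.995, -1.079], [0.0, 0.0, 0.0, 1.0]]
wrist [[367.43145631803657, 0.0, 283.93335648223297], [0.0, 367.43145631803657, 209.87445160976532], [0.0, 0.0, 1.0]] [-0.08234551  0.          0.          0.          0.        ] [[0.373, -0.928, -0.001, -0.575], [0.884, 0.356, -0.303, 0.039], [0.281, 0.112, 0.953, -0.381], [0.0, 0.0, 0.0, 1.0]]
```

View pics/scene0.png

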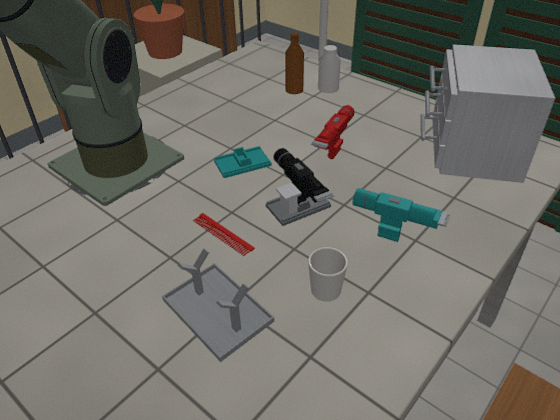

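View pics/top0.png

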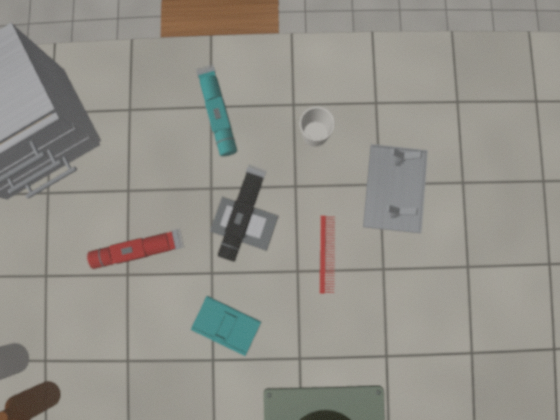

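The top view shows the black clipper at about (243,214) on the grey dock, the rest at (396,190), the comb at (327,255) and the cup at (317,126). The teal and red pieces are look-alikes. Next I'll measure with depth.

```bash
cat > h.py <<'E'
import numpy as np, cv2
def world(c):
    z=c["z_map"]; h,w=z.shape
    uv=np.stack(np.meshgrid(np.arange(w),np.arange(h)),-1).reshape(-1,1,2).astype(np.float64)
    n=cv2.undistortPoints(uv,c["K"],c["D"]).reshape(h,w,2)
    p=np.stack([n[...,0]*z,-n[...,1]*z,-z],-1)
    E=c["extrinsics"]; return (p-E[:3,3])@E[:3,:3]
E
python3 - <<'E'
from h import *
for n in ["top","scene"]:
    c=np.load(f"pics/{n}0.npz"); P=world(c); v=c["z_map"]>0
    px=c["pixels"].astype(int); hsv=cv2.cvtColor(c["pixels"],cv2.COLOR_RGB2HSV)
    print(n,"table z",np.median(P[...,2][v]))
    X,Y,Z=P[...,0],P[...,1],P[...,2]
    def show(name,m):
        q=P[m&v]; 
        if len(q)<5: print(name,'few');return
        xy=q[:,:2]; r=cv2.minAreaRect(xy.astype(np.float32))
        print(name,len(q),"rect",np.round(r[0],4),np.round(r[1],4),round(r[2],1),"z",np.round(np.percentile(q[:,2],[1,50,95,99]),4))
    if n=="top":
        u,vv=np.meshgrid(np.arange(560),np.arange(420))
        def box(a,b,c_,d): return (u>a)&(u<b)&(vv>c_)&(vv<d)
        B=box(205,285,160,268)
        show("clipper dark high",B&(Z>0.09))
        show("clip+dock all",B&(Z>0.006))
        show("dock plate",B&(Z>0.006)&(Z<0.02))
        show("jaws",B&(Z>0.05)&(Z<0.07)&(px.sum(2)>240))
        R=box(355,440,135,245)
        show("rest",R&(Z>0.0035)); show("forks",R&(Z>0.04))
        for a,b in((135,175),(190,235)): show("fork",R&(Z>0.06)&(vv>a)&(vv<b))
        show("cup",box(295,340,100,150)&(Z>0.03))
        show("comb",box(310,345,205,300)&(px[...,0]>px[...,1]*1.8))
    for k in [(396,190),(243,200),(236,230),(256,225),(226,217),(256,172)] if n=="top" else []:
        print(k,np.round(P[k[1],k[0]],3))
c=np.load("pics/top0.npz")["pixels"][:,:,::-1]
cv2.imwrite("pics/topz.png",cv2.resize(c[130:270,200:440],None,fx=3.3,fy=3.3,interpolation=cv2.INTER_CUBIC))
c=np.load("pics/scene0.npz")["pixels"][:,:,::-1]
cv2.imwrite("pics/scz.png",cv2.resize(c[130:360,150:360],None,fx=2.6,fy=2.6,interpolation=cv2.INTER_CUBIC))
E
```

```text
top table z -3.5254140563712854e-06
clipper dark high 1916 rect [0.5085 0.1631] [0.0407 0.2001] 69.8 z [0.0982 0.1179 0.1229 0.1245]
clip+dock all 3389 rect [0.5135 0.176 ] [0.1664 0.2131] 76.2 z [0.0067 0.1094 0.122  0.124 ]
dock plate 1020 rect [0.5135 0.176 ] [0.1664 0.2131] 76.2 z [0.0062 0.0104 0.0173 0.0192]
jaws 432 rect [0.4944 0.1646] [0.0893 0.0444] 70.0 z [0.0559 0.0619 0.0648 0.0664]
rest 2625 rect [ 0.5658 -0.1828] [0.1905 0.2472] 87.8 z [0.0035 0.006  0.0969 0.103 ]
forks 472 rect [ 0.5664 -0.1757] [0.063  0.1335] 82.3 z [0.0446 0.0898 0.103  0.1046]
fork 227 rect [ 0.6247 -0.1838] [0.0624 0.0154] 83.0 z [0.0639 0.0912 0.103  0.1045]
fork 217 rect [ 0.5076 -0.1678] [0.063  0.0146] 82.7 z [0.0674 0.0906 0.1036 0.105 ]
cup 610 rect [0.6983 0.0017] [0.0749 0.0726] 88.1 z [0.0314 0.0694 0.0865 0.0881]
comb 274 rect [ 0.4223 -0.0063] [0.0092 0.1696] 88.2 z [0.0002 0.0051 0.0081 0.0098]
(396, 190) [ 0.562 -0.178  0.003]
(243, 200) [0.531 0.157 0.122]
(236, 230) [0.471 0.172 0.119]
(256, 225) [0.485 0.136 0.062]
(226, 217) [0.504 0.2   0.063]
(256, 172) [0.591 0.131 0.107]
scene table z 0.0009882993363129447
```

View pics/topz.png

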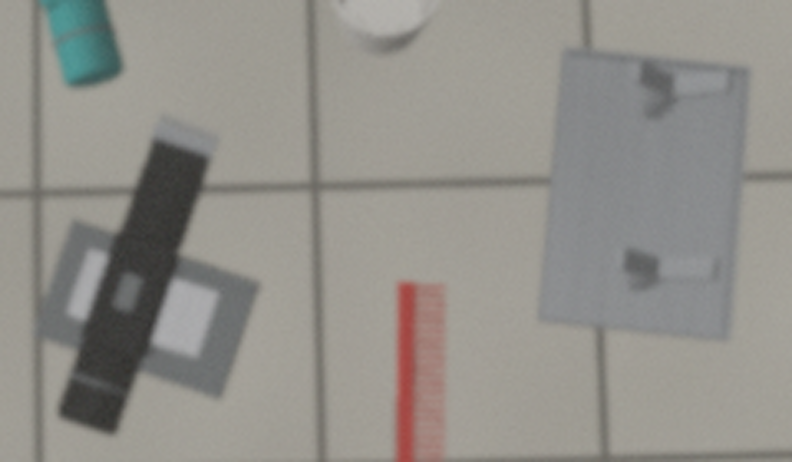

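View pics/scz.png

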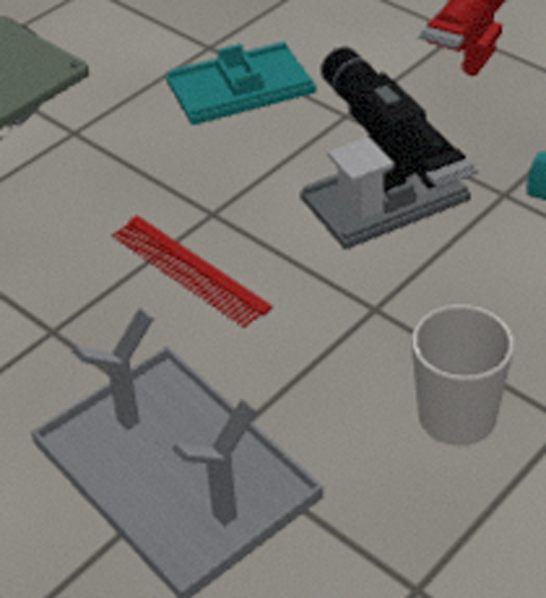

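Run:
```python
from h import *
from scipy import ndimage
for n in ["top","scene"]:
    c=np.load(f"pics/{n}0.npz"); P=world(c); v=c["z_map"]>0; px=c["pixels"].astype(int)
    X,Y,Z=P[...,0],P[...,1],P[...,2]
    near=v&(np.hypot(X-.505,Y-.166)<.125)
    s=px.sum(2); sat=px.max(2)-px.min(2)
    def rect(name,m,pr=True):
        q=P[m]; lab=ndimage.label(m)[0]
        k=np.argmax(np.bincount(lab[m])); q=P[lab==k]
        r=cv2.minAreaRect(q[:,:2].astype(np.float32)); print(n,name,len(q),np.round(r[0],4),np.round(r[1],4),round(r[2],1),"z",np.round(np.percentile(q[:,2],[2,50,98]),4)); return q
    dark=rect("dark",near&(Z>.085)&(s<220)&(sat<40))
    allc=rect("clip",near&(Z>.085)&(sat<40))
    yaw=np.radians(-20.0)
    R=np.array([[np.cos(yaw),np.sin(yaw)],[-np.sin(yaw),np.cos(yaw)]])
    o=np.array([.5085,.1631])
    f=lambda q:(q[:,:2]-o)@R.T
    pr=lambda nm,q:print(n,nm,len(q),"x'",np.round(np.percentile(f(q)[:,0],[1,99]),4),"y'",np.round(np.percentile(f(q)[:,1],[1,99]),4),"z",np.round(np.median(q[:,2]),4)) if len(q)>5 else None
    pr("dark",dark);pr("clip",allc)
    for lo in np.arange(-.095,.1,.02):
        fx=f(allc); m=abs(fx[:,0]-lo)<.008; q=allc[m]
        if m.sum()>8: print("  x' %.3f"%lo,"y' ",np.round(np.percentile(fx[m,1],[2,98]),4),"ztop",np.round(np.percentile(q[:,2],[50,95]),4))
    jm=near&(Z>.057)&(Z<.068)&(s>330)
    lab,k=ndimage.label(jm)
    for i in range(1,k+1):
        if (lab==i).sum()>25: pr("jaw",P[lab==i])
    pr("plate",P[near&(Z>.006)&(Z<.014)])
    # plate only grey darker
    nr=v&(abs(X-.566)<.13)&(abs(Y+.178)<.11)
    t=ndimage.binary_opening(nr&(Z>.0025)&(Z<.025)&(sat<20)&(s<480)); rect("tray",t)
    for a in (.5076,.6247):
        q=rect("fork",nr&(Z>.055)&(abs(X-a)<.03)); print("   lowest in top surf",np.round(np.percentile(q[:,2],[0,5]),3), "tips y",np.round(q[np.argsort(q[:,1])[[2,-3]]],3).tolist())
```

```text
top dark 1384 [0.4999 0.1643] [0.037  0.1775] 69.7 z [0.1084 0.1186 0.1238]
top clip 1917 [0.5085 0.1631] [0.0407 0.2001] 69.8 z [0.102  0.1179 0.124 ]
top dark 1384 x' [-0.0954  0.0782] y' [-0.0199  0.015 ] z 0.1186
top clip 1917 x' [-0.0979  0.0966] y' [-0.02    0.0193] z 0.1179
  x' -0.095 y'  [-0.019   0.0179] ztop [0.1183 0.1236]
  x' -0.075 y'  [-0.0191  0.0182] ztop [0.1184 0.1229]
  x' -0.055 y'  [-0.0192  0.0181] ztop [0.118  0.1233]
  x' -0.035 y'  [-0.0199  0.0187] ztop [0.1184 0.1219]
  x' -0.015 y'  [-0.0201  0.019 ] ztop [0.1192 0.1243]
  x' 0.005 y'  [-0.0201  0.0184] ztop [0.1183 0.1212]
  x' 0.025 y'  [-0.0194  0.0175] ztop [0.1183 0.1225]
  x' 0.045 y'  [-0.0192  0.0177] ztop [0.1184 0.1233]
  x' 0.065 y'  [-0.0191  0.0179] ztop [0.1184 0.123 ]
  x' 0.085 y'  [-0.0196  0.0193] ztop [0.1104 0.1142]
top jaw 124 x' [-0.0356  0.008 ] y' [0.0282 0.0412] z 0.0621
top jaw 303 x' [-0.0355  0.0077] y' [-0.0479 -0.0174] z 0.0619
top plate 818 x' [-0.0555  0.0281] y' [-0.0675  0.0678] z 0.0099
top tray 95 [ 0.592  -0.2421] [0.0067 0.078 ] 83.3 z [0.0028 0.0103 0.016 ]
top fork
[... 1012 characters left out ...]
y'  [-0.022   0.0112] ztop [0.1182 0.1231]
  x' 0.065 y'  [-0.0204  0.0117] ztop [0.118  0.1238]
  x' 0.085 y'  [-0.0208  0.018 ] ztop [0.1104 0.1151]
scene jaw 233 x' [-0.036  0.009] y' [-0.0492 -0.0082] z 0.0627
scene plate 508 x' [-0.0511  0.0305] y' [-0.0698  0.0637] z 0.0106
scene tray 3828 [ 0.5637 -0.1735] [0.1371 0.202 ] 82.3 z [0.0026 0.0047 0.0165]
scene fork 303 [ 0.5077 -0.169 ] [0.0619 0.0175] 82.1 z [0.0574 0.0884 0.1052]
   lowest in top surf [0.055 0.06 ] tips y [[0.506, -0.2, 0.102], [0.518, -0.139, 0.102]]
scene fork 347 [ 0.6272 -0.1843] [0.0639 0.0173] 83.4 z [0.0576 0.0881 0.1044]
   lowest in top surf [0.055 0.06 ] tips y [[0.618, -0.215, 0.104], [0.634, -0.154, 0.102]]
```

```bash
cat >> h.py <<'E'
from scipy.spatial.transform import Rotation as Ro
YAW=np.radians(-20.0); KN=np.array([.4955,.1673,.020]); GH=0.087  # grasp point above knuckle axis
def quat(R):
    q=R.as_quat(); return [q[3],q[0],q[1],q[2]]
def down(ang): # tool x along world angle
    return Ro.from_matrix(np.array([[np.cos(ang),np.sin(ang),0],[np.sin(ang),-np.cos(ang),0],[0,0,-1]]).T)
def pose(lean,lift=0.,kn=KN,yaw=YAW,gh=GH):
    """tool pose; lean>0 toward clipper +y; tool x along clipper -y"""
    ax=np.array([np.cos(yaw),np.sin(yaw),0])
    L=Ro.from_rotvec(-lean*ax)
    p=np.asarray(kn)+L.apply([0,0,gh-.019])+[0,0,lift]
    return p,quat(L*down(yaw-np.pi/2))
E
python3 - <<'E'
from rig import env, vision
from h import *
p,q=pose(0)
print(p,q, np.round(Ro.from_quat([q[1],q[2],q[3],q[0]]).as_matrix(),2).tolist())
o=env.get_obs(); env.line_to([*o["tool_pos"][:2],.26],vel=.2)
env.move_pose([p[0],p[1],.24],q)
o=env.get_obs(); print(o["time"],np.round(o["tool_pos"],4),np.round(o["q"],2),np.round(o["wrist_force"],2))
for l in (-.4,.4): print(l,env.solve_ik(*pose(l)) is not None)
for n in ("wrist","scene"):
    c=vision.camera(n); np.savez(f"pics/{n}1.npz",**c); cv2.imwrite(f"pics/{n}1.png",c["pixels"][:,:,::-1])
E
```

```text
[0.4955 0.1673 0.088 ] [np.float64(0.0), np.float64(-0.5735764363510462), np.float64(0.8191520442889917), np.float64(0.0)] [[-0.34, -0.94, 0.0], [-0.94, 0.34, 0.0], [-0.0, 0.0, -1.0]]
3.2917 [0.4957 0.1666 0.24  ] [-0.42  0.58  0.06  1.6  -0.04  0.97 -2.26] [ 0.27 -0.04 -0.13]
-0.4 True
0.4 True
```

View pics/wrist1.png

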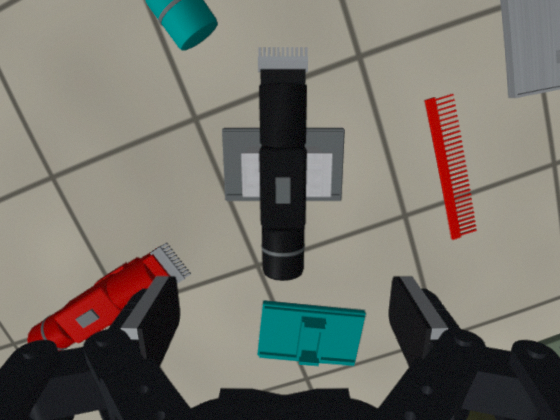

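The wrist view shows the clipper centred at u≈283, aligned with image vertical and upright between the two jaws. I'll check that against the position from the top camera.

Run:
```python
from h import *
c=np.load("pics/wrist1.npz"); P=world(c); px=c["pixels"].astype(int); s=px.sum(2); sat=px.max(2)-px.min(2)
u,v=np.meshgrid(np.arange(560),np.arange(420)); Z=P[...,2]
R=np.array([[np.cos(YAW),np.sin(YAW)],[-np.sin(YAW),np.cos(YAW)]])
f=lambda m:(P[m][:,:2]-KN[:2])@R.T
B=(u>215)&(u<350)&(v>40)&(v<285)&(c["z_map"]>0)
def pr(n,m):
    q=f(m); print(n,m.sum(),np.round(np.percentile(q[:,0],[1,99]),4),np.round(np.percentile(q[:,1],[1,99]),4),np.round(np.median(P[m][:,2]),4))
pr("clip",B&(Z>.085)); 
for a in (-.08,-.05,0,.05): 
    m=B&(Z>.098); q=f(m); k=abs(q[:,0]-a)<.01; print(a,np.round(np.percentile(q[k,1],[2,98]),4))
pr("plate",B&(Z>.006)&(Z<.014))
J=B&(Z>.056)&(Z<.068)&(s>330)
for sd in (u<283,u>283): pr("jaw",J&sd)
print(cv2.minAreaRect(P[B&(Z>.085)][:,:2].astype(np.float32)))
```

```text
clip 10396 [-0.0801  0.1126] [-0.018   0.0206] 0.1193
-0.08 [-0.0168  0.0198]
-0.05 [-0.0174  0.021 ]
0 [-0.0177  0.0208]
0.05 [-0.0176  0.0197]
plate 2596 [-0.0398  0.0426] [-0.0661  0.0682] 0.0108
jaw 738 [-0.0204  0.0228] [0.0254 0.0421] 0.0628
jaw 1079 [-0.0206  0.0226] [-0.0464 -0.0223] 0.0628
((0.5105792880058289, 0.16334345936775208), (0.040348030626773834, 0.19910261034965515), 69.94757843017578)
```

```bash
sed -i 's/KN=np.array(\[.4955,.1673,.020\]); GH=0.087/KN=np.array([.4967,.1676,.020]); GH=0.083/' h.py
python3 - <<'E'
from rig import env, vision
from h import *
p,q=pose(0)
print(env.line_to([p[0],p[1],.2],q,vel=.1))
print(env.line_to(p,q,vel=.08,stop_force=8))
f0=env.get_obs(); env.move_gripper(0.036)
env.dwell(.3)
o=env.get_obs(); print(o["time"],np.round(o["tool_pos"]-p,4),o["finger_gap"],np.round(f0["wrist_force"],2),np.round(o["wrist_force"],2),np.round(o["wrist_torque"],3))
for n in ("wrist","scene"):
    c=vision.camera(n); cv2.imwrite(f"pics/{n}2.png",c["pixels"][:,:,::-1])
E
```

```text
False
False
6.375 [-0. -0. -0.] 0.03620274864524668 [ 1.05 -0.33  0.83] [ 0.44 -0.67  0.12] [ 0.01  -0.012  0.   ]
```

View pics/wrist2.png

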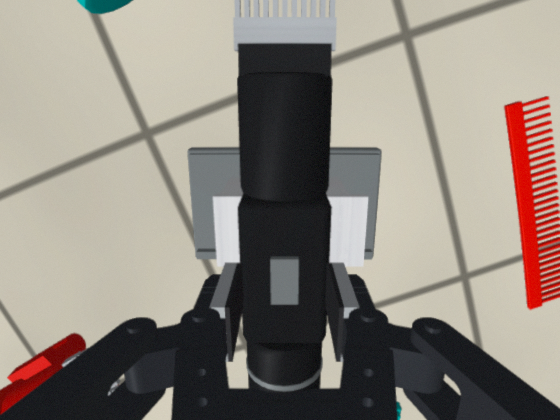

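View pics/scene2.png

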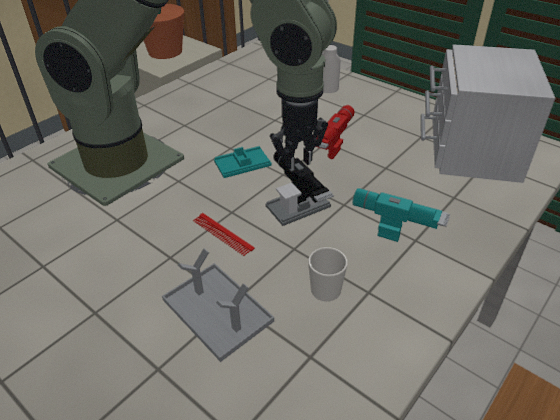

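Finger gap reads 0.0362, right at the commanded 0.036, so the grip isn't certain. I'll close fully to get real grip force.

Run:
```python
from rig import env, vision
from h import *
env.move_gripper(0.0); env.dwell(.3)
o=env.get_obs(); print(o["time"],np.round(o["tool_pos"]-pose(0)[0],4),o["finger_gap"],np.round(o["wrist_force"],2),np.round(o["wrist_torque"],3))
c=vision.camera("wrist"); cv2.imwrite(f"pics/w3.png",c["pixels"][:,:,::-1])
```

```text
7.2083 [-0. -0.  0.] 3.0516731841523527e-05 [ 0.26 -0.15 -0.07] [0.061 0.002 0.008]
```

View pics/w3.png

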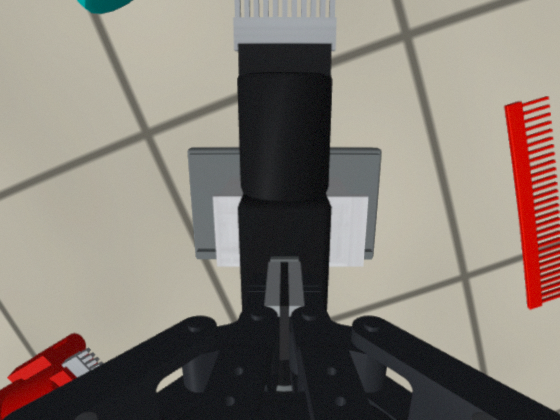

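Run:
```python
from rig import env, vision
from h import *
o=env.get_obs(); print(np.round(o["tool_pos"],4),np.round(o["tool_rot"],3),np.round(o["q"],3),pose(0))
for n in ("wrist","scene"):
    c=vision.camera(n); np.savez(f"pics/{n}4.npz",**c); P=world(c)
    if n=="wrist":
        for k in [(285,262),(285,275),(272,300),(297,300),(285,230),(285,120),(255,230),(285,310)]: print(k,np.round(P[k[1],k[0]],3))
        print(np.linalg.inv(c["extrinsics"])[:3,3])
    else:
        cv2.imwrite("pics/s4.png",cv2.resize(c["pixels"][80:240,200:360,::-1],None,fx=3.6,fy=3.6,interpolation=cv2.INTER_CUBIC))
```

```text
[0.4967 0.1676 0.084 ] [ 0.    -0.574  0.819  0.   ] [-0.407  0.797  0.039  1.798 -0.053  0.548 -2.255] (array([0.4967, 0.1676, 0.084 ]), [np.float64(0.0), np.float64(-0.5735764363510462), np.float64(0.8191520442889917), np.float64(0.0)])
(285, 262) [0.508 0.164 0.127]
(285, 275) [0.508 0.164 0.138]
(272, 300) [0.51  0.168 0.157]
(297, 300) [0.506 0.16  0.156]
(285, 230) [0.518 0.16  0.118]
(285, 120) [0.561 0.144 0.123]
(255, 230) [0.523 0.172 0.12 ]
(285, 310) [0.506 0.164 0.16 ]
[0.57021413 0.14130611 0.26454656]
```

View pics/s4.png

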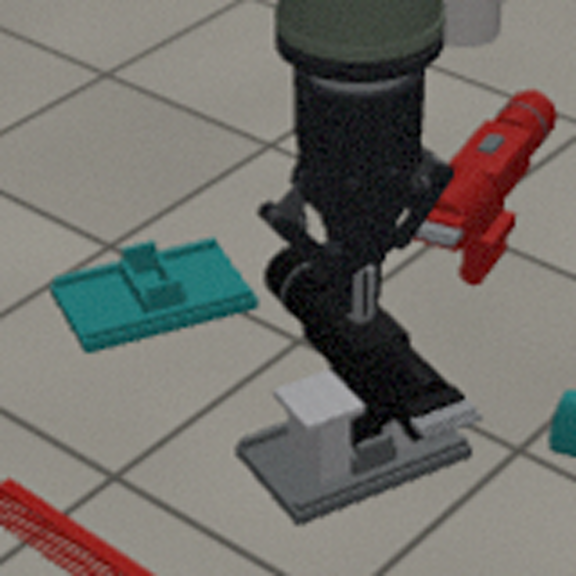

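Run:
```python
from h import *
for f,tcp in (("wrist1",np.array([.4957,.1666,.24])),("wrist4",np.array([.4967,.1676,.084]))):
    c=np.load(f"pics/{f}.npz"); P=world(c); E=c["extrinsics"]
    ang=YAW-np.pi/2; ex=np.array([np.cos(ang),np.sin(ang),0])
    def proj(p):
        q=E[:3,:3]@p+E[:3,3]; return np.round(cv2.projectPoints(np.array([[q[0],-q[1],-q[2]]]),np.zeros(3),np.zeros(3),c["K"],c["D"])[0].ravel(),0)
    for w in (0,.0425,-.0425):
        for dz in (0,.02,.04): print(f,w,dz,proj(tcp+w*ex+[0,0,dz]))
    m=(c["z_map"]>0)&(c["z_map"]<.2); u,v=np.meshgrid(np.arange(560),np.arange(420))
    d=P-tcp; a=d@ex; xf=d@np.array([np.cos(YAW),np.sin(YAW),0])
    m=(c["z_map"]>0)&(d[...,2]<.12)&(abs(a)<.065)&(abs(xf)<.02)&(d[...,2]>-.02)
    print("lowest finger pts rel TCP z",np.round(np.percentile(d[...,2][m],[0,1,5,20]),3),m.sum())
    for z in np.arange(-.02,.12,.01):
        k=m&(d[...,2]>=z)&(d[...,2]<z+.01)
        if k.sum(): print("  z%.3f n%d a[%.3f %.3f] x'[%.3f %.3f]"%(z,k.sum(),a[k].min(),a[k].max(),xf[k].min(),xf[k].max()))
```

```text
wrist1 0 0 [285. 247.]
wrist1 0 0.02 [285. 263.]
wrist1 0 0.04 [285. 284.]
wrist1 0.0425 0 [364. 247.]
wrist1 0.0425 0.02 [373. 263.]
wrist1 0.0425 0.04 [383. 283.]
wrist1 -0.0425 0 [206. 247.]
wrist1 -0.0425 0.02 [197. 263.]
wrist1 -0.0425 0.04 [187. 284.]
lowest finger pts rel TCP z [0.05  0.055 0.063 0.083] 29001
  z0.050 n980 a[-0.055 0.054] x'[-0.011 0.013]
  z0.060 n1793 a[-0.057 0.056] x'[-0.011 0.013]
  z0.070 n2236 a[-0.057 0.056] x'[-0.011 0.013]
  z0.080 n2349 a[-0.057 0.056] x'[-0.010 0.013]
  z0.090 n2576 a[-0.065 0.065] x'[-0.010 0.015]
  z0.100 n8989 a[-0.065 0.065] x'[-0.012 0.018]
  z0.110 n10078 a[-0.065 0.065] x'[0.002 0.019]
wrist4 0 0 [285. 247.]
wrist4 0 0.02 [285. 263.]
wrist4 0 0.04 [285. 284.]
wrist4 0.0425 0 [364. 247.]
wrist4 0.0425 0.02 [373. 263.]
wrist4 0.0425 0.04 [383. 283.]
wrist4 -0.0425 0 [205. 247.]
wrist4 -0.0425 0.02 [197. 263.]
wrist4 -0.0425 0.04 [187. 284.]
lowest finger pts rel TCP z [-0.02   0.034  0.036  0.084] 39589
  z-0.020 n106 a[-0.040 0.047] x'[-0.020 0.020]
  z0.030 n3349 a[-0.020 0.019] x'[-0.019 0.020]
  z0.040 n494 a[-0.014 0.013] x'[0.007 0.012]
  z0.050 n872 a[-0.014 0.013] x'[0.007 0.013]
  z0.060 n1026 a[-0.014 0.013] x'[0.007 0.013]
  z0.070 n1206 a[-0.021 0.018] x'[-0.011 0.014]
  z0.080 n3835 a[-0.035 0.034] x'[-0.012 0.015]
  z0.090 n8726 a[-0.044 0.043] x'[-0.011 0.015]
  z0.100 n8064 a[-0.051 0.050] x'[-0.010 0.019]
  z0.110 n11911 a[-0.059 0.058] x'[-0.001 0.019]
```

The depth shows the reported TCP sits about 37 mm beyond the actual fingertips: open tips read +50 mm and shut tips about +37 mm above it. The fingers closed in the air just over the barrel, and nothing was touched. I'll correct for this and regrasp.

```bash
sed -i 's/GH=0.083/GH=0.043/' h.py
python3 - <<'E'
from rig import env, vision
from h import *
env.move_gripper(0.085)
p,q=pose(0)
f0=env.get_obs()
print(env.line_to(p,q,vel=.05,stop_force=6))
f1=env.get_obs(); print(np.round(f1["tool_pos"]-p,4),np.round(f1["wrist_force"],2))
env.move_gripper(0.0)
o=env.get_obs(); print(o["time"],np.round(o["tool_pos"]-p,4),o["finger_gap"],np.round(o["wrist_force"],2),np.round(o["wrist_torque"],3))
for n in ("wrist","scene"):
    c=vision.camera(n); np.savez(f"pics/{n}5.npz",**c); im=c["pixels"][:,:,::-1]
    cv2.imwrite(f"pics/{n}5.png",im if n=="wrist" else cv2.resize(im[80:240,200:360],None,fx=3.6,fy=3.6))
E
```

```text
False
[0.0001 0.     0.0002] [ 0.37 -0.82  1.01]
9.575 [ 0.0001 -0.      0.0003] 0.03912573283398911 [-0.25 -0.87  4.48] [-0.117  0.238 -0.009]
```

View pics/wrist5.png

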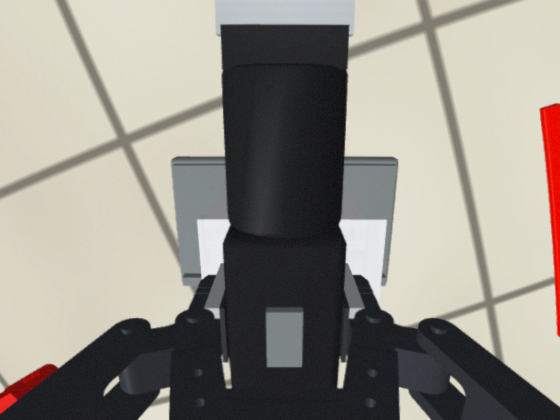

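View pics/scene5.png

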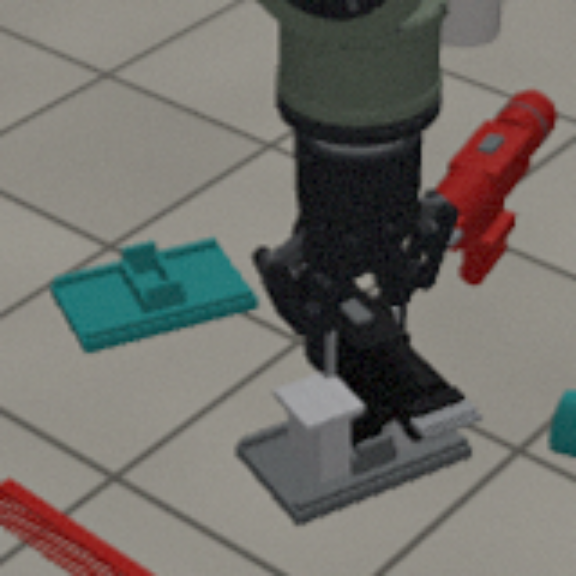

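```bash
cat >> h.py <<'E'
def rock(env,l0,l1,lift,F0,T0,step=.02,vel=.006,lim=10.,kn=KN):
    n=max(1,int(np.ceil(abs(l1-l0)/step))); sg=np.sign(l1-l0)
    ax=np.array([np.cos(YAW),np.sin(YAW),0]); yv=np.array([-np.sin(YAW),np.cos(YAW),0]); log=[]
    for l in np.linspace(l0,l1,n+1)[1:]:
        p,q=pose(l,lift,kn); s=env.line_to(p,q,vel=vel,stop_force=9)
        o=env.get_obs(); F=o["wrist_force"]-F0; T=o["wrist_torque"]-T0
        t=yv*np.cos(l)-np.array([0,0,1])*np.sin(l)
        log.append((round(l,3),round(F@t,1),round(F[2],1),round(F@ax,1),round(T@ax,2),int(s)))
        if s or -sg*(F@t)>lim: break
    print(" ".join(map(str,log))); print("t",o["time"],"gap",round(o["finger_gap"],4))
    return l
E
python3 - <<'E'
from rig import env, vision
from h import *
p,q=pose(0,.0007); env.line_to(p,q,vel=.01); 
o=env.get_obs(); F0=o["wrist_force"].copy();T0=o["wrist_torque"].copy(); np.savez("F0.npz",F=F0,T=T0); print(F0,T0)
print(rock(env,0,.14,.0007,F0,T0))
E
```

```text
[-0.29690498  0.61535549 -3.36151301] [ 0.02289011 -0.07157012 -0.05063424]
(np.float64(0.018), np.float64(-0.6), np.float64(0.1), np.float64(0.6), np.float64(-0.01), 0) (np.float64(0.035), np.float64(-1.5), np.float64(-0.2), np.float64(0.4), np.float64(-0.1), 0) (np.float64(0.053), np.float64(-4.3), np.float64(0.7), np.float64(1.7), np.float64(-0.64), 0) (np.float64(0.07), np.float64(-4.9), np.float64(2.0), np.float64(2.6), np.float64(-0.91), 0) (np.float64(0.088), np.float64(-5.2), np.float64(0.6), np.float64(2.3), np.float64(-0.96), 0) (np.float64(0.105), np.float64(-5.9), np.float64(3.2), np.float64(3.7), np.float64(-1.06), 0) (np.float64(0.123), np.float64(-6.4), np.float64(2.4), np.float64(2.7), np.float64(-1.19), 0) (np.float64(0.14), np.float64(-6.2), np.float64(2.9), np.float64(2.1), np.float64(-1.22), 0)
t 11.925 gap 0.0395
0.14
```

Clear feel: contact at about 0.05 rad, then a sliding plateau of 5–6 N. I'll continue to the stop.

Run:
```python
from rig import env, vision
from h import *
z=np.load("F0.npz")
print(rock(env,.14,.26,.0007,z["F"],z["T"],step=.012,lim=8.5))
```

```text
(np.float64(0.152), np.float64(-8.5), np.float64(3.5), np.float64(3.3), np.float64(-1.65), 0)
t 12.175 gap 0.0396
0.15200000000000002
```

Run:
```python
from rig import env, vision
from h import *
z=np.load("F0.npz")
env.dwell(.2); o=env.get_obs(); print(np.round(o["wrist_force"]-z["F"],1), np.round(o["wrist_torque"]-z["T"],2))
print(rock(env,.152,.172,.0007,z["F"],z["T"],step=.005,lim=10.5))
c=vision.camera("wrist"); np.savez(f"pics/w6.npz",**c); cv2.imwrite(f"pics/w6.png",c["pixels"][:,:,::-1])
c=vision.camera("scene"); np.savez(f"pics/s6.npz",**c); cv2.imwrite("pics/s6.png",cv2.resize(c["pixels"][80:240,200:360,::-1],None,fx=3.6,fy=3.6))
```

```text
[-0.9 -6.5  3.4] [-1.62  0.2   0.1 ]
(np.float64(0.157), np.float64(-8.8), np.float64(4.5), np.float64(1.2), np.float64(-1.82), 0) (np.float64(0.162), np.float64(-9.6), np.float64(5.9), np.float64(1.3), np.float64(-1.84), 0) (np.float64(0.167), np.float64(-10.0), np.float64(6.4), np.float64(2.6), np.float64(-1.83), 0) (np.float64(0.172), np.float64(-11.9), np.float64(6.2), np.float64(1.3), np.float64(-1.76), 0)
t 13.375 gap 0.0397
0.172
```

View pics/w6.png

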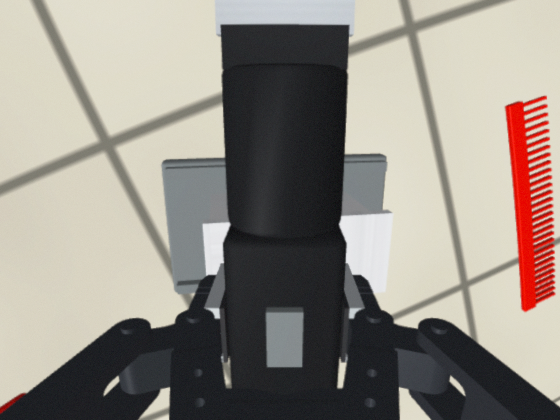

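View pics/s6.png

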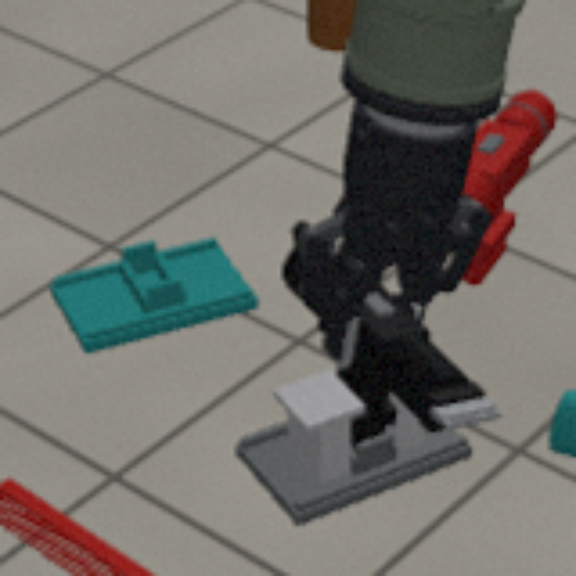

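Run:
```python
from h import *
R=np.array([[np.cos(YAW),np.sin(YAW)],[-np.sin(YAW),np.cos(YAW)]])
for fn in ("wrist1","wrist5","w6"):
    c=np.load(f"pics/{fn}.npz"); P=world(c); s=c["pixels"].astype(int).sum(2); v=c["z_map"]>0
    q=(P[...,:2]-KN[:2])@R.T; Z=P[...,2]
    J=v&(Z>.056)&(Z<.068)&(s>330)&(abs(q[...,0])<.024)&(abs(q[...,1])<.08)
    for sg in (1,-1):
        m=J&(sg*q[...,1]>0); a=q[m][:,1]*sg; print(fn,sg,m.sum(),np.round([a.min(),np.percentile(a,98),a.max()],4), "x'",np.round(np.percentile(q[m][:,0],[1,99]),3))
    m=v&(Z>.007)&(Z<.014)&(abs(q[...,1])<.09)&(abs(q[...,0])<.06); print(" plate y'",np.round(np.percentile(q[m][:,1],[1,99]),4))
```

```text
wrist1 1 738 [0.0245 0.0411 0.0417] x' [-0.021  0.022]
wrist1 -1 1079 [0.0228 0.0468 0.0473] x' [-0.022  0.022]
 plate y' [-0.0667  0.0675]
wrist5 1 1517 [0.0257 0.0411 0.0417] x' [-0.007  0.023]
wrist5 -1 2615 [0.0251 0.0474 0.048 ] x' [-0.017  0.022]
 plate y' [-0.067   0.0678]
w6 1 1119 [0.032  0.0442 0.0445] x' [-0.003  0.023]
w6 -1 3258 [0.0201 0.0473 0.0483] x' [-0.02   0.022]
 plate y' [-0.066  0.068]
```

The +y jaw's outer edge moved from 41.4 to 44.4 mm, which is 3.0 mm, so it is at its stop and is the short-bite one. Now for the −y side.

Run:
```python
from rig import env, vision
from h import *
z=np.load("F0.npz")
l=rock(env,.172,0,.0007,z["F"],z["T"],step=.045,vel=.01,lim=10)
l=rock(env,l,-.26,.0007,z["F"],z["T"],step=.026,vel=.008,lim=9)
print(l)
```

```text
(np.float64(0.129), np.float64(-5.8), np.float64(1.9), np.float64(3.3), np.float64(-1.25), 0) (np.float64(0.086), np.float64(0.1), np.float64(0.2), np.float64(0.8), np.float64(0.12), 0) (np.float64(0.043), np.float64(0.2), np.float64(-0.6), np.float64(0.5), np.float64(0.06), 0) (np.float64(0.0), np.float64(-0.4), np.float64(-0.3), np.float64(0.8), np.float64(0.0), 0)
t 14.475 gap 0.0392
(np.float64(-0.026), np.float64(-0.0), np.float64(0.2), np.float64(0.4), np.float64(-0.05), 0) (np.float64(-0.052), np.float64(-0.2), np.float64(0.3), np.float64(-0.5), np.float64(-0.15), 0) (np.float64(-0.078), np.float64(-0.2), np.float64(0.9), np.float64(-0.7), np.float64(0.12), 0) (np.float64(-0.104), np.float64(0.6), np.float64(-0.3), np.float64(-0.8), np.float64(0.24), 0) (np.float64(-0.13), np.float64(2.0), np.float64(0.7), np.float64(-0.9), np.float64(0.21), 0) (np.float64(-0.156), np.float64(2.0), np.float64(-0.2), np.float64(-1.2), np.float64(0.34), 0) (np.float64(-0.182), np.float64(1.7), np.float64(0.9), np.float64(-2.0), np.float64(0.35), 0) (np.float64(-0.208), np.float64(2.6), np.float64(1.6), np.float64(-2.0), np.float64(0.35), 0) (np.float64(-0.234), np.float64(3.0), np.float64(2.1), np.float64(-0.5), np.float64(0.38), 0) (np.float64(-0.26), np.float64(3.1), np.float64(2.8), np.float64(-1.3), np.float64(0.42), 0)
t 16.975 gap 0.0393
-0.26
```

```bash
cat > jaw.py <<'E'
from h import *
def jaws(c):
    R=np.array([[np.cos(YAW),np.sin(YAW)],[-np.sin(YAW),np.cos(YAW)]])
    P=world(c); s=c["pixels"].astype(int).sum(2); v=c["z_map"]>0
    q=(P[...,:2]-KN[:2])@R.T; Z=P[...,2]
    J=v&(Z>.056)&(Z<.068)&(s>330)&(abs(q[...,0])<.024)&(abs(q[...,1])<.08)
    for sg in (1,-1):
        m=J&(sg*q[...,1]>0)
        if m.sum()>20: a=q[m][:,1]*sg; print("jaw",sg,m.sum(),np.round([a.min(),np.percentile(a,98),a.max()],4))
E
python3 - <<'E'
from rig import env, vision
from jaw import *
z=np.load("F0.npz")
c=vision.camera("wrist"); jaws(c)
l=rock(env,-.26,-.34,.0007,z["F"],z["T"],step=.016,vel=.006,lim=7)
c=vision.camera("wrist"); jaws(c); cv2.imwrite("pics/w7.png",c["pixels"][:,:,::-1])
c=vision.camera("scene"); cv2.imwrite("pics/s7.png",cv2.resize(c["pixels"][80:240,200:360,::-1],None,fx=3.6,fy=3.6))
E
```

```text
jaw 1 3091 [0.0165 0.0442 0.0451]
jaw -1 2539 [0.0361 0.0576 0.0581]
(np.float64(-0.273), np.float64(5.4), np.float64(3.8), np.float64(-0.1), np.float64(0.82), 0) (np.float64(-0.287), np.float64(6.8), np.float64(6.1), np.float64(-2.3), np.float64(1.07), 0) (np.float64(-0.3), np.float64(6.8), np.float64(5.8), np.float64(-1.1), np.float64(1.28), 0) (np.float64(-0.313), np.float64(7.5), np.float64(5.8), np.float64(-2.1), np.float64(1.39), 0)
t 18.025 gap 0.0394
jaw 1 3111 [0.0157 0.0441 0.0451]
jaw -1 2477 [0.0377 0.0594 0.0598]
```

View pics/s7.png

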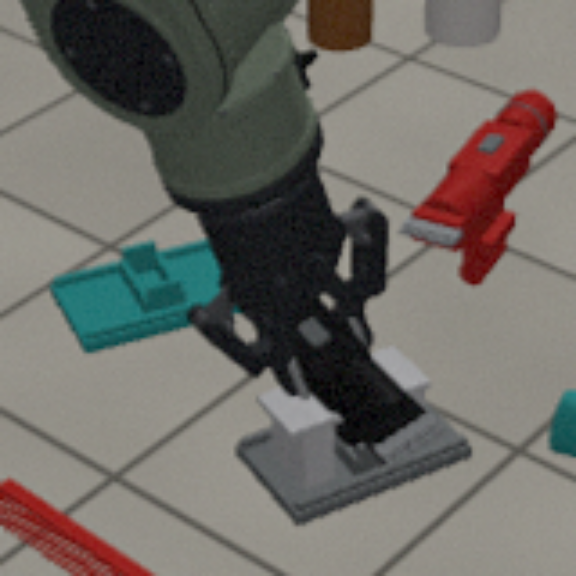

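View pics/w7.png

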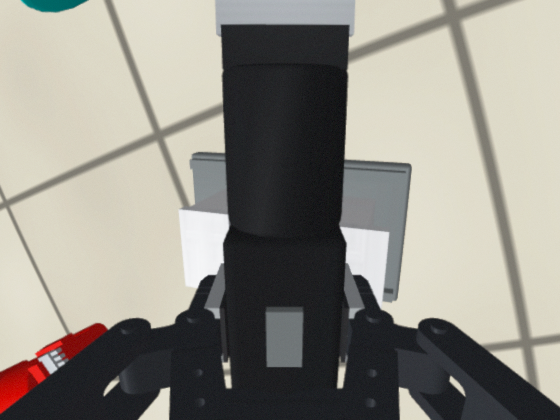

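The −y jaw moved 12.0 mm (47.4 → 59.4) with force rising off its plateau, so it is at its stop too. Now upright and lift, watching the force.

Run:
```python
from rig import env, vision
from jaw import *
z=np.load("F0.npz")
l=rock(env,-.313,0,.0007,z["F"],z["T"],step=.08,vel=.012,lim=10)
c=vision.camera("wrist"); jaws(c)
for h in (.006,.015,.03):
    p,q=pose(0,h); s=env.line_to(p,q,vel=.02,stop_force=5); o=env.get_obs(); print(h,s,np.round(o["wrist_force"]-z["F"],2),np.round(o["tool_pos"]-p,4))
    if s: break
else:
    p,q=pose(0,.17); s=env.line_to(p,q,vel=.12,stop_force=8); o=env.get_obs(); print(s,o["time"],np.round(o["wrist_force"],2),o["finger_gap"],o["tool_pos"])
for n in ("wrist","scene"):
    c=vision.camera(n); np.savez(f"pics/{n}8.npz",**c); cv2.imwrite(f"pics/{n}8.png",c["pixels"][:,:,::-1])
```

```text
(np.float64(-0.235), np.float64(-1.8), np.float64(0.8), np.float64(0.8), np.float64(-0.37), 1)
t 18.3333 gap 0.0397
jaw 1 3052 [0.0174 0.0441 0.0452]
jaw -1 3166 [0.035  0.0593 0.0599]
0.006 True [-0.14  0.38  1.5 ] [-0.002  -0.0049 -0.0062]
```

View pics/scene8.png

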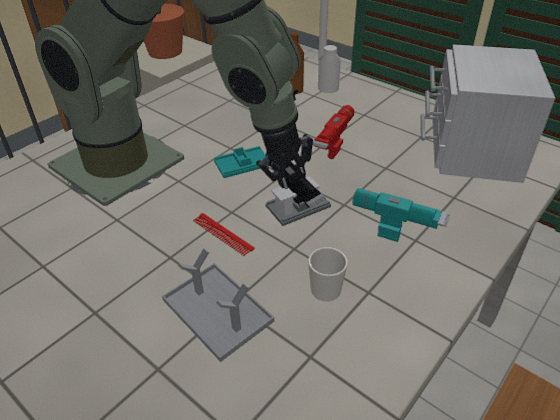

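View pics/wrist8.png

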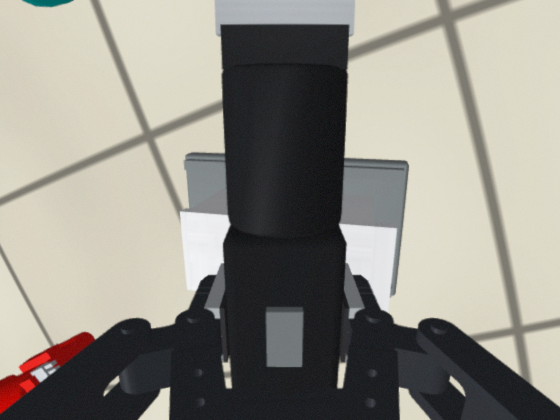

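The stop trigger fired on the unloading, not on an obstruction, and the clipper is still leaning at about −0.2 rad. I'll rock it upright from there.

Run:
```python
from rig import env, vision
from jaw import *
z=np.load("F0.npz")
w=env.get_obs(); q=w["tool_rot"]; R=Ro.from_quat([q[1],q[2],q[3],q[0]])
L=R*down(YAW-np.pi/2).inv(); l=-L.as_rotvec()@np.array([np.cos(YAW),np.sin(YAW),0]); print("lean",l,"offset from arc",w["tool_pos"]-pose(l,.0007)[0])
l=rock(env,l,0,.0007,z["F"],z["T"],step=.05,vel=.008,lim=10)
print(l)
if abs(l)<1e-6:
  env.dwell(.1); b=env.get_obs()["wrist_force"]; print(b)
  for h in (.003,.006,.010,.015,.03):
    p,q=pose(0,h); s=env.line_to(p,q,vel=.02,stop_force=7); o=env.get_obs(); print(h,s,np.round(o["wrist_force"]-b,2),np.round(o["tool_pos"]-p,4))
    if s: break
  else:
    p,q=pose(0,.16); s=env.line_to(p,q,vel=.12); o=env.get_obs(); print(s,o["time"],np.round(o["wrist_force"],2),o["finger_gap"],o["tool_pos"])
for n in ("wrist","scene"):
    c=vision.camera(n); np.savez(f"pics/{n}9.npz",**c); cv2.imwrite(f"pics/{n}9.png",c["pixels"][:,:,::-1])
```

```text
lean -0.2338903091018869 offset from arc [-1.20706415e-04 -7.53877080e-05 -2.95287068e-04]
(np.float64(-0.187), np.float64(1.8), np.float64(2.4), np.float64(-0.5), np.float64(0.49), 0) (np.float64(-0.14), np.float64(2.3), np.float64(4.2), np.float64(-1.0), np.float64(0.58), 0) (np.float64(-0.094), np.float64(4.8), np.float64(8.0), np.float64(-0.8), np.float64(1.56), 1)
t 19.5333 gap 0.0399
-0.09355612364075477
```

View pics/scene9.png

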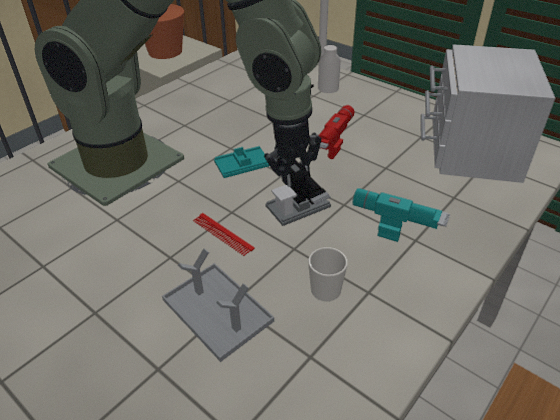

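View pics/wrist9.png

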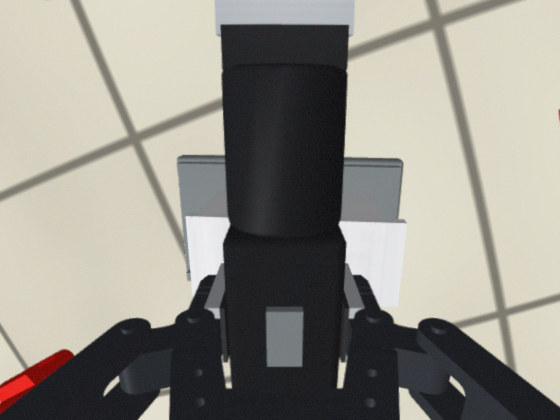

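Run:
```python
from jaw import *
c=np.load("pics/scene9.npz"); cv2.imwrite("pics/s9z.png",cv2.resize(c["pixels"][140:225,250:345,::-1],None,fx=7,fy=7,interpolation=cv2.INTER_CUBIC))
jaws(np.load("pics/wrist9.npz"))
# finger tips rel tool frame in wrist5 (upright)
c=np.load("pics/wrist5.npz"); P=world(c); tcp=pose(0)[0]; R=down(YAW-np.pi/2).as_matrix()
d=(P-tcp)@R  # tool coords: x lateral(-y'), z down
u,v=np.meshgrid(np.arange(560),np.arange(420))
m=(c["z_map"]>0)&(abs(d[...,0])>.0195)&(abs(d[...,0])<.045)&(abs(d[...,1])<.025)&(d[...,2]<0.015)
for z in np.arange(.01,-.1,-.006):
    k=m&(d[...,2]<=z)&(d[...,2]>z-.006)
    if k.sum(): print("tool z %.3f world z %.3f n%d |x| %.3f..%.3f y %.3f..%.3f  u%d-%d v%d-%d"%(z,tcp[2]-z,k.sum(),abs(d[k][:,0]).min(),abs(d[k][:,0]).max(),d[k][:,1].min(),d[k][:,1].max(),u[k].min(),u[k].max(),v[k].min(),v[k].max()))
c=np.load("pics/wrist9.npz");
cv2.imwrite("pics/w9z.png",cv2.resize(c["pixels"][180:400,150:430,::-1],None,fx=2.7,fy=2.7,interpolation=cv2.INTER_CUBIC))
```

```text
jaw 1 2444 [0.0228 0.0443 0.0449]
jaw -1 4245 [0.0288 0.0591 0.0598]
tool z 0.010 world z 0.034 n82 |x| 0.030..0.038 y -0.023..-0.022  u214-355 v201-205
tool z 0.004 world z 0.040 n111 |x| 0.029..0.038 y -0.023..-0.022  u211-358 v204-208
tool z -0.002 world z 0.046 n134 |x| 0.029..0.038 y -0.023..-0.022  u208-360 v208-212
tool z -0.008 world z 0.052 n187 |x| 0.027..0.045 y -0.023..-0.022  u200-377 v211-216
tool z -0.014 world z 0.058 n3530 |x| 0.025..0.045 y -0.023..0.017  u197-380 v215-293
tool z -0.020 world z 0.064 n74 |x| 0.025..0.044 y -0.023..0.007  u199-380 v219-276
tool z -0.038 world z 0.082 n4 |x| 0.025..0.026 y -0.012..-0.011  u221-346 v263-263
tool z -0.044 world z 0.088 n153 |x| 0.024..0.033 y -0.012..-0.007  u202-365 v263-280
tool z -0.050 world z 0.094 n319 |x| 0.023..0.034 y -0.013..-0.007  u198-370 v268-288
tool z -0.056 world z 0.100 n400 |x| 0.022..0.034 y -0.012..-0.007  u194-373 v276-295
tool z -0.062 world z 0.106 n490 |x| 0.021..0.034 y -0.012..-0.007  u191-377 v284-304
tool z -0.068 world z 0.112 n691 |x| 0.020..0.034 y -0.025..0.025  u189-379 v265-385
tool z -0.074 world z 0.118 n1165 |x| 0.020..0.037 y -0.013..0.021  u172-396 v301-379
tool z -0.080 world z 0.124 n1187 |x| 0.021..0.045 y -0.015..0.000  u139-431 v308-345
tool z -0.086 world z 0.130 n2209 |x| 0.020..0.045 y -0.015..0.011  u131-439 v314-395
tool z -0.092 world z 0.136 n5575 |x| 0.020..0.045 y -0.015..0.012  u124-448 v327-410
tool z -0.098 world z 0.142 n1496 |x| 0.020..0.045 y -0.018..0.012  u115-457 v344-419
```

View pics/s9z.png

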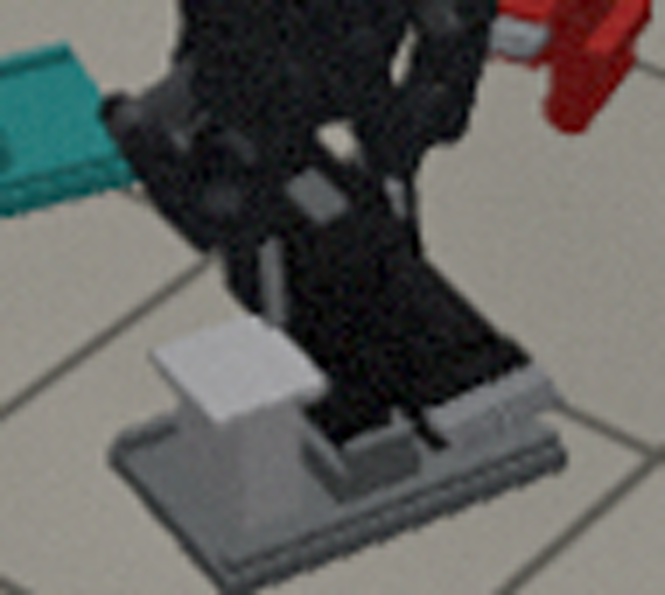

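View pics/w9z.png

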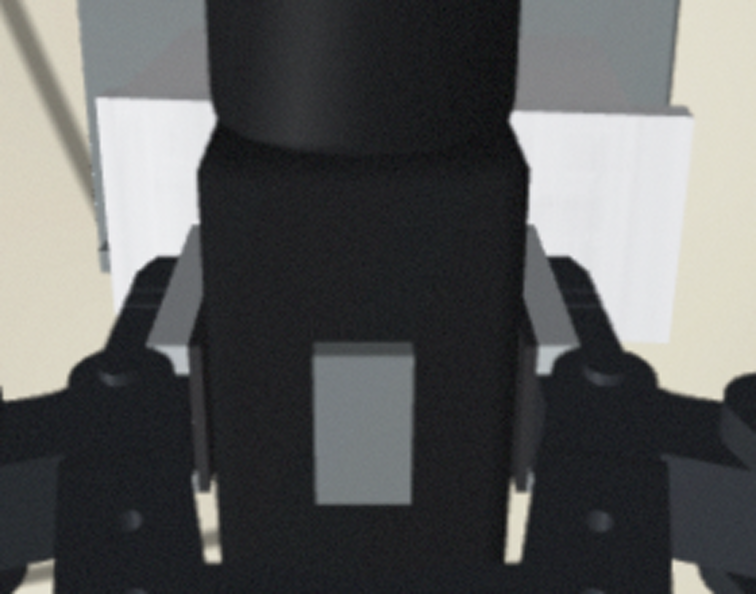

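Run:
```python
from rig import env,vision
from jaw import *
o=env.get_obs(); print(o["time"],np.round(o["wrist_force"],2),np.round(o["wrist_torque"],2),o["finger_gap"])
q9=o["tool_rot"]; 
c=vision.camera("wrist"); np.savez("pics/w10.npz",**c)
T9=(o["tool_pos"],Ro.from_quat([q9[1],q9[2],q9[3],q9[0]]).as_matrix())
T5=(pose(0)[0],down(YAW-np.pi/2).as_matrix())
L6=pose(.172,.0007);T6=(L6[0],Ro.from_quat([L6[1][1],L6[1][2],L6[1][3],L6[1][0]]).as_matrix())
u,v=np.meshgrid(np.arange(560),np.arange(420))
for f,(t,R) in (("wrist5",T5),("w6",T6),("w10",T9)):
    c=np.load(f"pics/{f}.npz"); d=(world(c)-t)@R
    m=(u>235)&(u<335)&(v>255)&(v<300); A=d[m]; co=np.linalg.lstsq(np.c_[A[:,0],A[:,1],np.ones(len(A))],A[:,2],rcond=None)[0]
    m2=(u>200)&(u<360)&(v>75)&(v<215)&(d[...,2]<-.03); B=d[m2]
    # circle-ish fit edges
    bl=(u>200)&(u<360)&(v>8)&(v<22)&(d[...,2]<-.03); C=d[bl]
    print(f,"top plane slope x,y",np.round(co,4),"barrel x range",np.round(np.percentile(B[:,0],[1,99]),4),"blade x",np.round(np.percentile(C[:,0],[1,99]),4), "blade slope",np.round(np.polyfit(C[:,0],C[:,2],1),4),"blade y max",round(d[...,1][(d[...,2]<-.03)].min(),4))
```

```text
19.6333 [1.19 4.02 3.46] [ 1.18 -0.06  0.09] 0.03909026670844148
wrist5 top plane slope x,y [-2.000e-04  7.478e-01 -5.960e-02] barrel x range [-0.0186  0.0179] blade x [-0.0199  0.0193] blade slope [-0.0012 -0.0664] blade y max -0.1046
w6 top plane slope x,y [-6.000e-04  7.477e-01 -5.950e-02] barrel x range [-0.0179  0.0187] blade x [-0.0192  0.0199] blade slope [-0.003  -0.0665] blade y max -0.1046
w10 top plane slope x,y [ 0.0015  0.7722 -0.0586] barrel x range [-0.0187  0.0178] blade x [-0.02    0.0192] blade slope [ 0.0029 -0.0661] blade y max -0.1155
```

No slip shows in the grip: blade and barrel are unchanged in the tool frame. The load looks like mild pressing into the trough floor and −y wall. I'll ease up 1.3 mm within the play and see whether it drops.

Run:
```python
from rig import env,vision
from h import *
z=np.load("F0.npz")
q=env.get_obs()["tool_rot"]; L=Ro.from_quat([q[1],q[2],q[3],q[0]])*down(YAW-np.pi/2).inv(); l=-L.as_rotvec()@np.array([np.cos(YAW),np.sin(YAW),0]); print("lean",l)
for h in (.0013,.002):
    env.line_to(*pose(l,h),vel=.01); o=env.get_obs(); print(h,np.round(o["wrist_force"]-z["F"],1),np.round(o["wrist_torque"]-z["T"],2),np.round(o["tool_pos"]-pose(l,h)[0],4))
```

```text
lean -0.09998343523781451
0.0013 [-0.1 -0.9 -1.3] [-0.21  0.15  0.08] [-0.0002 -0.0009 -0.0002]
0.002 [ 0.4 -0.6  0.4] [-0.19  0.16  0.08] [-0.0001 -0.0002 -0.0001]
```

The load is gone. Now upright and lift.

Run:
```python
from rig import env,vision
from h import *
z=np.load("F0.npz")
l=rock(env,-.1,0,.002,z["F"],z["T"],step=.035,vel=.008,lim=10)
if abs(l)<1e-6:
  b=env.get_obs()["wrist_force"]
  for h in (.005,.010,.016,.03,.05):
    p,q=pose(0,h); s=env.line_to(p,q,vel=.025,stop_force=7); o=env.get_obs(); print(h,s,np.round(o["wrist_force"]-b,2),np.round(o["tool_pos"]-p,4))
    if s: break
  else:
    p,q=pose(0,.16); s=env.line_to(p,q,vel=.12); env.dwell(.15); o=env.get_obs(); print(s,o["time"],np.round(o["wrist_force"],2),o["finger_gap"],o["tool_pos"])
c=vision.camera("scene"); np.savez(f"pics/s11.npz",**c); cv2.imwrite(f"pics/s11.png",c["pixels"][:,:,::-1])
c=vision.camera("wrist"); np.savez(f"pics/w11.npz",**c)
```

```text
(np.float64(-0.067), np.float64(-1.0), np.float64(-0.5), np.float64(0.3), np.float64(-0.2), 0) (np.float64(-0.033), np.float64(-0.1), np.float64(0.7), np.float64(1.8), np.float64(-0.14), 0) (np.float64(0.0), np.float64(-0.9), np.float64(-0.4), np.float64(0.9), np.float64(-0.01), 0)
t 20.9333 gap 0.0396
0.005 False [-0.54 -0.25  0.29] [ 0.0001 -0.0003  0.0002]
0.01 False [0.01 0.61 0.15] [0.0001 0.     0.0002]
0.016 False [-0.28 -0.14  0.83] [0.0001 0.     0.0001]
0.03 False [-0.35  1.19  0.19] [-0. -0. -0.]
0.05 False [-0.35  0.55  0.81] [-0.0001 -0.     -0.0001]
False 24.8167 [-0.18  0.56 -3.21] 0.03934577030337804 [0.49649971 0.16751146 0.20346608]
```

View pics/s11.png

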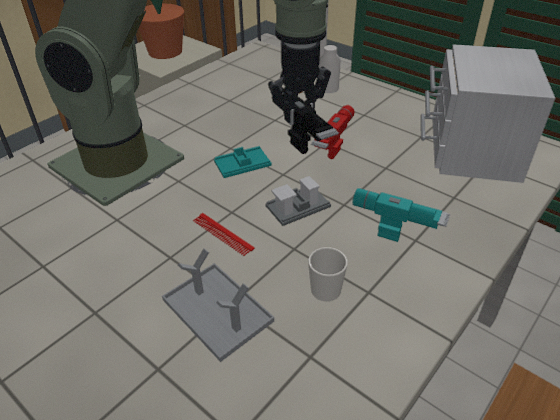

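The clipper is free and held about 160 mm up; (297,130) in the image. Moving over the rest to re-measure the forks with the wrist camera.

Run:
```python
from rig import env,vision
from h import *
yr=np.radians(-7.3); q=quat(down(yr-np.pi/2))
env.line_to([.5665,-.1762,.2035],q,vel=.15)
o=env.get_obs(); print(o["time"],o["tool_pos"],np.round(o["q"],2),np.round(o["wrist_force"],2),o["finger_gap"])
for n in ("wrist","scene","top"):
    c=vision.camera(n); np.savez(f"pics/{n}12.npz",**c); cv2.imwrite(f"pics/{n}12.png",c["pixels"][:,:,::-1])
```

```text
27.4083 [ 0.5665142  -0.17570752  0.20353819] [ 0.27  0.73 -0.05  1.4   0.04  1.02 -1.48] [ 0.38 -0.33 -3.51] 0.03927920787723484
```

View pics/wrist12.png

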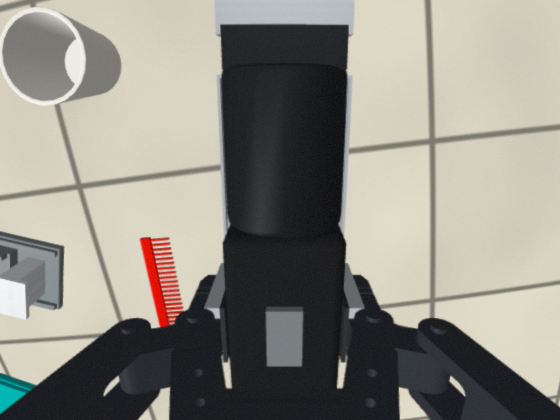

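View pics/scene12.png

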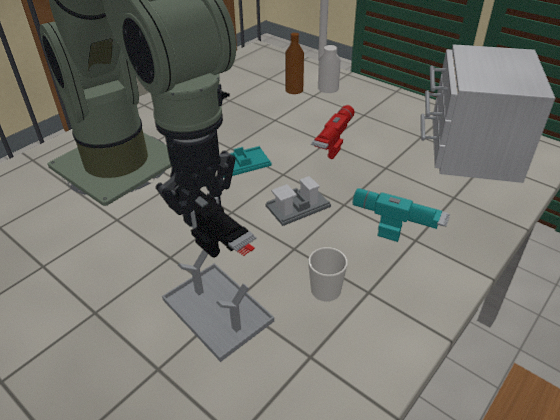

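The barrel is parallel to the tray, whose edges show symmetrically at u≈220 and 348. Lowering until contact.

Run:
```python
from rig import env,vision
from h import *
q=quat(down(np.radians(-7.3)-np.pi/2)); x,y=.5665,-.1762
print(env.line_to([x,y,.075],q,vel=.1,stop_force=10))
o=env.get_obs();print(np.round(o["wrist_force"],2),o["tool_pos"])
c=vision.camera("scene"); cv2.imwrite("pics/s13a.png",cv2.resize(c["pixels"][180:360,130:310,::-1],None,fx=3.2,fy=3.2))
b=o["wrist_force"].copy()
for zt in np.arange(.070,.034,-.002):
    s=env.line_to([x,y,zt],q,vel=.015,stop_force=5); o=env.get_obs(); d=o["wrist_force"]-b
    print(round(zt,3),s,np.round(d,2),np.round(o["tool_pos"],4))
    if s or d[2]>4.5: break
env.dwell(.3); o=env.get_obs(); print(o["time"],np.round(o["wrist_force"]-b,2),np.round(o["wrist_torque"],2),o["finger_gap"])
for n in ("scene","top"):
    c=vision.camera(n); np.savez(f"pics/{n}13.npz",**c); im=c["pixels"][:,:,::-1]
    cv2.imwrite(f"pics/{n}13.png",cv2.resize(im[180:360,130:310],None,fx=3.2,fy=3.2) if n=="scene" else im)
```

```text
False
[ 0.96 -0.61 -3.81] [ 0.56678342 -0.1763092   0.0755267 ]
0.07 False [0.13 0.72 0.57] [ 0.5665 -0.1762  0.0699]
0.068 False [-0.4   1.17  0.29] [ 0.5664 -0.1762  0.0679]
0.066 False [-1.03  0.37  1.25] [ 0.5665 -0.1762  0.0659]
0.064 False [-1.16  0.06  0.19] [ 0.5664 -0.1762  0.0639]
0.062 False [-0.73  0.55  0.41] [ 0.5665 -0.1762  0.0619]
0.06 False [-1.53  0.75  0.37] [ 0.5665 -0.1762  0.0599]
0.058 False [-0.64  0.61  0.16] [ 0.5665 -0.1762  0.0579]
0.056 False [-0.87  0.77 -0.21] [ 0.5664 -0.1762  0.0559]
0.054 False [-1.4  -0.24  0.73] [ 0.5665 -0.1762  0.0539]
0.052 False [-1.68  0.15  0.61] [ 0.5664 -0.1762  0.0519]
0.05 False [-0.54  0.99  0.5 ] [ 0.5664 -0.1762  0.0499]
0.048 False [-0.98  1.49  0.92] [ 0.5664 -0.1762  0.0479]
0.046 True [-1.04  2.59  9.54] [ 0.5669 -0.1757  0.0466]
33.15 [-0.54  2.54 10.08] [ 0.3   0.19 -0.13] 0.039620376824688865
```

View pics/scene13.png

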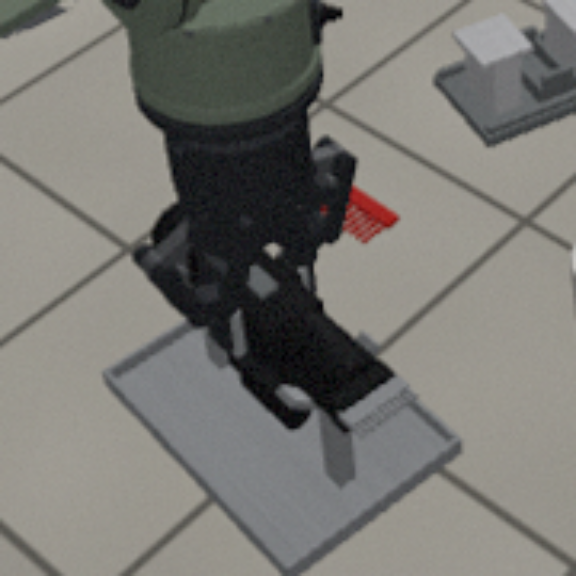

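Contact came at the expected height (barrel ≈ 0.104) with a steady 10 N. Slight lateral adjustment (+0.5 mm y), then I release.

Run:
```python
from rig import env,vision
from h import *
q=quat(down(np.radians(-7.3)-np.pi/2))
o=env.get_obs(); p=o["tool_pos"]
env.line_to([.5669,-.1752,.0463],q,vel=.01); env.dwell(.4); o=env.get_obs(); print(np.round(o["wrist_force"],2),np.round(o["wrist_torque"],2),o["tool_pos"])
env.move_gripper(.085); env.dwell(.3); o=env.get_obs(); print(np.round(o["wrist_force"],2),o["finger_gap"])
env.line_to([.5669,-.1752,.12],q,vel=.06,stop_force=8)
env.line_to([.5669,-.1752,.22],q,vel=.12)
env.line_to([.42,-.28,.26],q,vel=.15)
env.dwell(.3); o=env.get_obs(); print(o["time"],np.round(o["wrist_force"],2),o["tool_pos"])
for n in ("scene","top"):
    c=vision.camera(n); np.savez(f"pics/{n}14.npz",**c); im=c["pixels"][:,:,::-1]
    cv2.imwrite(f"pics/{n}14.png",im)
```

```text
[-1.62 -1.81  6.16] [-0.36  0.35 -0.17] [ 0.56704541 -0.17554361  0.04656764]
[-0.39 -1.3   0.25] 0.08492377747945498
38.7583 [-0.97  0.08 -0.44] [ 0.42014948 -0.27981646  0.25989575]
```

View pics/scene14.png

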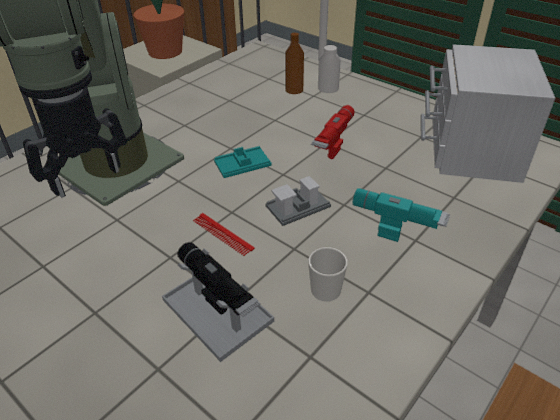

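View pics/top14.png

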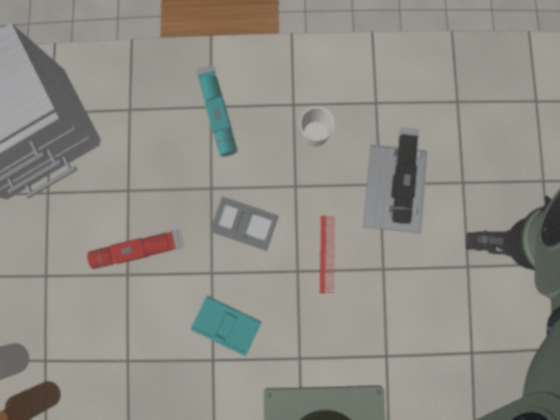

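The clipper lies across the forks at top-view (405,175), and the comb (327,255) and cup (317,126) look unchanged. I'll check the pose numerically, then hand in.

Run:
```python
from rig import env
from h import *
for n in ("top","scene"):
    c=np.load(f"pics/{n}14.npz"); P=world(c); v=c["z_map"]>0
    m=v&(abs(P[...,0]-.58)<.14)&(abs(P[...,1]+.18)<.06)&(P[...,2]>.108); r=cv2.minAreaRect(P[m][:,:2].astype(np.float32))
    yr=np.radians(-7.3); x=np.array([np.cos(yr),np.sin(yr)])
    print(n,np.round(r[0],4),np.round(r[1],4),round(r[2],1),"barrel est",np.round(np.array(r[0])-.0137*x,4),"top z",np.round(np.percentile(P[m][:,2],[50,95]),4))
a,b=[np.load(f"pics/top{k}.npz")["pixels"].astype(int) for k in (0,14)]
d=abs(a-b).sum(2); print("cup diff",d[100:150,295:340].mean(),"comb diff",d[205:300,310:345].mean(),"bg",d[280:380,420:460].mean())
env.finish_job(); print("handed in")
```

```text
top [ 0.5557 -0.181 ] [0.246  0.0885] 8.4 barrel est [ 0.5421 -0.1792] top z [0.1205 0.581 ]
scene [ 0.5578 -0.1835] [0.2469 0.0857] 7.5 barrel est [ 0.5442 -0.1818] top z [0.1207 0.3588]
cup diff 3.6262222222222222 comb diff 3.8069172932330826 bg 3.56975
the job is handed in; nothing more can be done
handed in
```

Run:
```python
from h import *
for n in ("top","scene"):
    c=np.load(f"pics/{n}14.npz"); P=world(c); v=c["z_map"]>0
    m=v&(abs(P[...,0]-.58)<.13)&(abs(P[...,1]+.18)<.045)&(P[...,2]>.1)&(P[...,2]<.14); r=cv2.minAreaRect(P[m][:,:2].astype(np.float32))
    x=np.array([np.cos(.127),-np.sin(.127)])
    print(n,m.sum(),np.round(r[0],4),np.round(r[1],4),round(r[2],1),"barrel",np.round(np.array(r[0])-.0137*x,4),"top z",np.round(np.percentile(P[m][:,2],[50,95]),4))
```

```text
top 1922 [ 0.5797 -0.1776] [0.0623 0.2005] 82.4 barrel [ 0.5661 -0.1758] top z [0.1194 0.1244]
scene 2248 [ 0.5803 -0.1784] [0.0635 0.2019] 82.5 barrel [ 0.5667 -0.1767] top z [0.1197 0.1246]
```

The clipper is out of the dock and lying in both forks of the rest, and I handed the job in at about 39 s of robot time. No verdict was reported.

**Freeing it:** I leaned the clipper to +y until that jaw stopped, having moved 3.0 mm. I then leaned it to −y until the other jaw stopped, having moved 12.0 mm. The push at the barrel peaked at about 12 N, and I never measured the contact force on the dock directly. The clipper then came up with no resistance.

**Placing it:** I lowered it until it rested in the forks at about 10 N. I held it there for 0.3 s, nudged it about 0.5 mm sideways, held another 0.4 s and released.

**Last checks:**
- **Barrel position:** both cameras put it within about 1 mm of the measured seat (0.5665, −0.1762), and its height fits 0.104 m.
- **Direction:** the barrel is in line with the forks to within about 0.01 rad.
- **Bystanders:** the comb and cup images are unchanged to within noise.
- **Robot:** the arm is clear of everything.

**Checks that disagreed:**
- **TCP offset:** the reported TCP lies about 37 mm beyond the real fingertips. My first grip closed in the air above the barrel; I measured the offset and corrected for it.
- **False stops:** a force stop twice halted the move back upright. The first was only the load coming off. The second was the foot pressing into the trough at about 8 N, and lifting 1–2 mm cleared it.
- **Numbers at hand-in:** the last position check before handing in had picked up part of the arm and read about 24 mm off. The barrel position and direction above come from redoing it afterwards on the same pictures.

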